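# Lay out the parts of a dismantled portable speaker on their silhouette tiles

### The job

A portable speaker has been taken apart on the repair bench: set its loudspeaker driver, volume knob, heat sink and battery pack each on the blue tile printed with its own silhouette, the same way up as it lies now, flat, centred on the white shape and, for the square and the oblong, turned to cover it. Set the parts down rather than dropping them, do not tip them over, and leave the flux jar and the solder spool where they stand.

Things in the scene. Friction and masses are not known exactly. Their poses are not given: they have to be found in the camera images.
- speaker: loudspeaker driver lying face up, the largest round part: dark flat rim disc 56 mm across, from 22 to 32 mm up (a small dome rises to 36 mm, look only), on a narrower basket and a magnet 40 mm across. 105 to 180 g. Origin: centre of the underside, z up
- knob: volume knob, plain aluminium cylinder, 36 mm across and 22 mm high, with a short dark pointer line on top. 38 to 65 g. Origin: centre of the underside, z up
- heatsink: square finned aluminium heat sink, 46 by 46 mm, 26 mm high: a 6 mm base with seven upright fins that run along its x; it can be gripped across either pair of facing sides. 68 to 117 g. Origin: centre of the underside, z up
- battery: oblong battery pack: black holder 70 mm (its x) by 40 mm (its y), 16 mm high, with two grey cells lying in it along x, top 21 mm up. 83 to 143 g. Origin: centre of the underside, z up
- tile_speaker: fixed blue silicone tile, 84 mm (its x) by 64 mm (its y), 4 mm thick, printed with a white silhouette: the large disc, 56 mm across, in its middle. Origin: centre of the underside (the silhouette's centre is straight above, on the top face, 4 mm up)
- tile_knob: fixed blue silicone tile, 84 mm (its x) by 64 mm (its y), 4 mm thick, printed with a white silhouette: the small disc, 36 mm across, in its middle. Origin: centre of the underside (the silhouette's centre is straight above, on the top face, 4 mm up)
- tile_heatsink: fixed blue silicone tile, 84 mm (its x) by 64 mm (its y), 4 mm thick, printed with a white silhouette: a square, 46 by 46 mm, sides along the tile's x and y, in its middle. Origin: centre of the underside (the silhouette's centre is straight above, on the top face, 4 mm up)
- tile_battery: fixed blue silicone tile, 84 mm (its x) by 64 mm (its y), 4 mm thick, printed with a white silhouette: an oblong, 70 mm along the tile's x by 40 mm along its y, in its middle. Origin: centre of the underside (the silhouette's centre is straight above, on the top face, 4 mm up)
- jar: small amber flux jar with a steel lid, 44 mm across, 55 mm high, standing loose at one side of the work; leave alone. Origin: centre of the underside
- spool: steel solder spool standing on end, 54 mm across, 40 mm high, loose at the other side of the work; leave alone. Origin: centre of the underside
Not all that is in view belongs to the job. What is shaped like the heatsink but purple is not meant. Leave any red look-alike of the battery alone.

How it is judged:
By the outcome, as a careful person would: the job done as asked, in the order asked, and still so for the second after the job is handed in, with the robot touching nothing.
It also fails if it takes over 93 s, if anything falls off the work surface, if the arm or the gripper's body presses on something with over 40 N, if the wrist force passes 120 N, or if a joint passes its speed limit or range.

### The arm

A 6-joint arm with a two-finger parallel gripper is mounted at the origin on the work surface. World frame = base frame: x ahead of the robot, y to its left, z up, the work surface at z = 0. Lengths are in m, angles in degrees, forces in N, time in s.
With the tool pointing down it reaches from about 0.25 to 0.725 m from the base axis. Payload 9.7 kg.
Tool frame: the origin (TCP) lies midway between the tips of the shut fingers; the grasp point (between the pads) lies 19 mm behind it (bot.pinch_z is the distance from the TCP to the grasp point, in m); z points along the fingers, y is the line along which they close (so a half turn about z gives the same grasp; the last joint's range is limited). The gripper opens to 85 mm and grips with 20 to 120 N. Pads are 22 mm wide; open, the fingers measure 114 mm over their backs; the gripper's body (76 mm by 85 mm) begins 54 mm behind the grasp point. The pads swing forward as they close: fully open they stand 13 mm farther back than shut.
Start: joints at [-68.698, 4.979, 10.078, 95.1, 0, 90], TCP at [0.2, -0.512, 0.197] pointing down, gripper open.
Joint ranges: [-179.16, 179.16], [-48.56, 103.87], [-65.8, 70.77], [-126.05, 130.52], [-82.76, 87.17], [-180, 180]. Speed limits (degrees/s): [127.2, 127.2, 147.25, 180, 180, 180].

### API

Orientations are given as [roll, pitch, yaw] about the fixed x, y, z axes, in that order (R = Rz(yaw) Ry(pitch) Rx(roll)).
In Python, from workcell import sensors, camera, ticket, bot gives the robot as it stands.
- The arm moves only by the shell command python3 -m handwheel 'ROWS' [FORCE]. ROWS is a JSON object of lists of equal length, an entry for each row: "gripper": the opening, from -1 (shut) to 1 (fully open); "slide": the shift along the tool's x, y, z in mm, a list of three; "yaw": the turn about the tool's z in rad. A call has 1 to 8 rows; each row shifts and turns the commanded pose from where the row before left it, along the tool's axes as they then stand; what a row does not reach is not made up. A row lasts 1/12 s, in which the tool goes at most 41.7 mm and 7.16 degrees, less where a joint would pass 70% of its speed; a pose out of reach is approached as far as the arm can. A call is refused whole if a number of a shift passes 41.7 or a number of a turn 0.125, either way. A call with a gripper value outside its range is refused whole. The fingers move at their own pace and stop on an object; FORCE is the grip in N (left out, the last holds). Time passes only in rows, so rows that do not move let the fingers close. It gives the time, the measured TCP pose, the force, the opening and the grip force at its end, in the units of the state.
- sensors.get_obs(): the state, without advancing time (a new reading comes with each control period).
- camera(name): name is "scene" or "top"; returns a dict with "img" (400x640x3 uint8, red, green, blue), "fx", "fy", "cx", "cy" (pixels), "dist" ([k1, k2, p1, p2, k3] as OpenCV has them; the pictures are not rectified), "R" (3x3) and "t" (3): a world point X has camera coordinates R X + t. Camera axes: x right, y down, z forward; pixel columns grow to the right and rows downward; lengths in m; the calibration is good to about 2 mm. A picture is of the moment at which its call begins. There is no depth.
- ticket.job_done(): hands the job in; it is judged then, once.
The state is a dict: "time": time; "q": joint angles; "qd": joint speeds; "joint_efforts": joint torques, N m; "ee_pos": TCP position; "tcp_rot": TCP orientation; "wrist_force": force on the tool from outside, world axes, zero at the start; "torque": the same for the moment, N m; "opening": finger opening in m; "grasp_force": force on a finger pad.
Only numpy, scipy, OpenCV 4.12 (cv2) and the standard library are available. Lean on these libraries where they do the work, as an engineer would, in place of code of your own. Each camera call takes 0.05 s, during which the arm holds its last target. There are 200 camera calls.

## Working session

There is one attempt and no reset: what is moved stays moved. The work goes in short steps, Python scripts to look and compute and a shell command to move; the robot and the scene stay as the last step left them, time stands still between calls to the robot, and variables do not carry over. Pictures are saved under pics/ and viewed, at most 14 in all, crops included, and the job is handed in when it is done.

```bash
mkdir -p pics; ls; python3 - <<'E'
from workcell import sensors, camera, ticket, bot
import cv2,numpy as np
for n in ("scene","top"):
    c=camera(n); cv2.imwrite(f"pics/{n}0.png",c["img"][:,:,::-1])
    R=np.array(c["R"]);print(n,c["fx"],c["cx"],c["cy"],c["dist"],-R.T@np.array(c["t"]),R.round(3).tolist())
o=sensors.get_obs();print(o)
E
```

```text
pics
scene 363.1075639148202 318.21946521060875 203.70334964047458 [-0.06899987  0.          0.          0.          0.        ] [ 1.0225343  -0.57606518  0.63208363] [[0.71, 0.704, 0.015], [0.439, -0.426, -0.791], [-0.551, 0.569, -0.611]]
top 390.7032626882036 322.8261447004204 196.0267758801539 [-0.00034937  0.          0.          0.          0.        ] [0.42476612 0.00679957 1.18616362] [[-0.02, -1.0, 0.021], [-0.998, 0.019, -0.068], [0.068, -0.022, -0.997]]
{'time': 0.1, 'q': array([-6.86978417e+01,  5.01130172e+00,  1.00380977e+01,  9.50996601e+01,
        5.69986694e-04,  9.00020984e+01]), 'qd': array([-0.03033804, -0.06600332,  0.08007447, -0.1340403 ,  0.07482733,
        0.0414802 ]), 'joint_efforts': array([ 9.88869870e-04, -5.21562803e+01,  4.65650976e+01,  1.60376891e-02,
        5.69621227e-05,  3.68357291e-06]), 'ee_pos': array([ 0.19971923, -0.5121876 ,  0.19661379]), 'tcp_rot': array([-1.79927136e+02, -5.67317706e-04,  2.13000592e+01]), 'wrist_force': array([-0.16042223,  0.34236644,  0.59363068]), 'torque': array([-0.0325955 ,  0.02149641, -0.02655154]), 'grasp_force': 0.0, 'opening': 0.08550089736283499}
```

View pics/scene0.png

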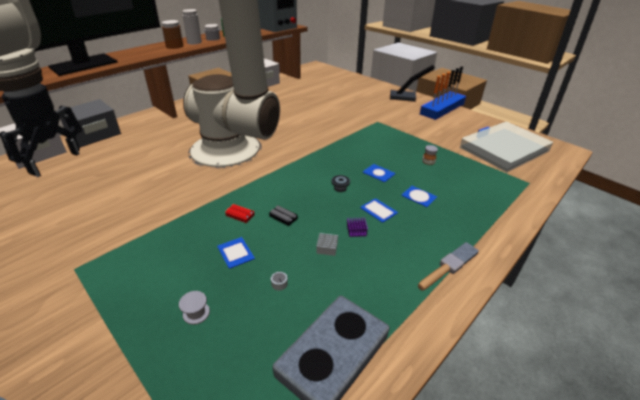

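View pics/top0.png

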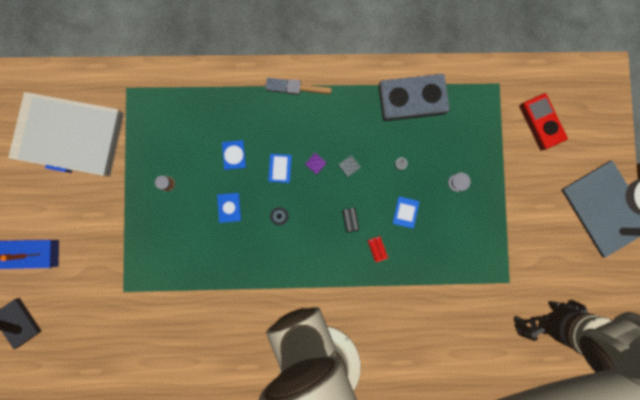

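Top view: speaker about (279,216), knob (401,163), heatsink grey (349,165), battery dark (351,219). The tiles are speaker (233,155), knob (228,208), heatsink (406,212) and battery (280,168).
Could be confused: the purple heatsink (316,163), the red battery (377,249), the spool (460,182, round grey, near the knob in look) and the jar (164,183). Next I take close crops of both views.

```bash
python3 - <<'E'
import cv2
a=cv2.imread("pics/top0.png")[135:265,210:430];cv2.imwrite("pics/topc.png",cv2.resize(a,None,fx=3.6,fy=3.6,interpolation=cv2.INTER_CUBIC))
a=cv2.imread("pics/scene0.png")[155:295,215:445];cv2.imwrite("pics/scenec.png",cv2.resize(a,None,fx=3.4,fy=3.4,interpolation=cv2.INTER_CUBIC))
E
```

```text
(no output)
```

View pics/topc.png

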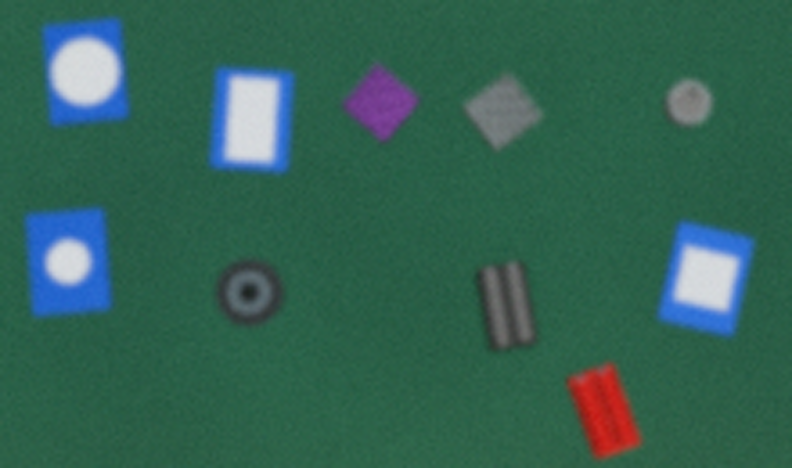

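View pics/scenec.png

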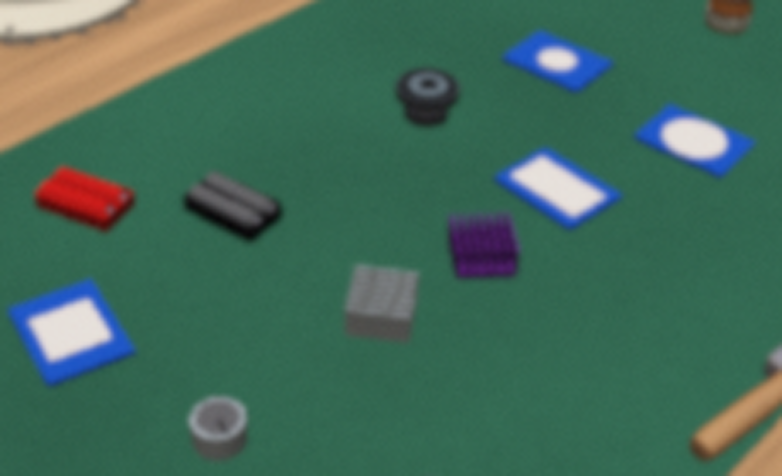

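Close crops confirm the choice. Top crop: speaker (249,292), knob (690,102), grey heatsink (503,111), black/grey battery (507,306), with the purple (381,103) and red (604,411) decoys left out. Next I triangulate.

```bash
cat > h.py <<'E'
import cv2,numpy as np
from workcell import sensors,camera
def ray(c,p):
    K=np.array([[c["fx"],0,c["cx"]],[0,c["fy"],c["cy"]],[0,0,1]])
    u=cv2.undistortPoints(np.array(p,float).reshape(-1,1,2),K,np.array(c["dist"]))[:,0]
    R=np.array(c["R"]);return -R.T@np.array(c["t"]),np.c_[u,np.ones(len(u))]@R
def atz(c,p,z):
    o,d=ray(c,p);return o+d*((z-o[2])/d[:,2])[:,None]
def tri(c1,p1,c2,p2):
    o1,d1=ray(c1,p1);o2,d2=ray(c2,p2);d1=d1[0];d2=d2[0]
    s=np.linalg.lstsq(np.c_[d1,-d2],o2-o1,rcond=None)[0]
    a=o1+s[0]*d1;b=o2+s[1]*d2;return (a+b)/2,np.linalg.norm(a-b)
def white(c,p):
    i=c["img"].astype(int);m=(i.min(2)>150).astype(np.uint8)
    n,l,s,ce=cv2.connectedComponentsWithStats(m)
    k=1+np.argmin(np.hypot(*(ce[1:]-p).T)) ;return ce[k],(l==k).astype(np.uint8)
def go(x,y,yaw,z=None):
    "turn and slide (tool axes after the turn) to a world goal"
    o=sensors.get_obs();p=o["ee_pos"];y0=o["tcp_rot"][2]
    w=(yaw-y0+90)%180-90;a=np.radians(y0+w);d=np.array([x,y])-p[:2]
    print("turn rad %.4f"%-np.radians(w),"slide x %.1f y %.1f"%(1e3*(d@[np.cos(a),np.sin(a)]),1e3*(d@[np.sin(a),-np.cos(a)])),"" if z is None else "z %.1f"%(1e3*(p[2]-z)),"yaw",y0.round(2),"->",round(y0+w,2),"q6 %.1f"%o["q"][5])
E
python3 - <<'E'
from h import *
T=camera("top");S=camera("scene")
t=lambda P:[((x+.5)/3.6-.5+210,(y+.5)/3.6-.5+135) for x,y in P]
s=lambda P:[((x+.5)/3.4-.5+215,(y+.5)/3.4-.5+155) for x,y in P]
for n,a,b in (("speaker",(249,292),(428,90)),("knob",(690,102),(218,420)),("heatsink",(503,111),(384,292)),("battery",(507,306),(233,202))):
    print(n,*tri(T,t([a]),S,s([b])))
for n,a,b in (("tsp",(86,72),(694,139)),("tkn",(69,262),(557,59)),("tbat",(252,119),(559,185)),("ths",(707,278),(70,329))):
    pa,ma=white(T,t([a])[0]);pb,mb=white(S,s([b])[0])
    print(n,*tri(T,[pa],S,[pb]),"z4:",atz(T,[pa],.004)[0],atz(S,[pb],.004)[0])
    cn=max(cv2.findContours(ma,0,1)[0],key=len)[:,0]; w=atz(T,cn,.004)[:,:2]*1000
    print("   ",cv2.minAreaRect(w.astype(np.float32)))
for n,z,P in (("hs",.026,[(508,72),(543,115),(499,151),(463,107)]),("bat",.018,[(478,268),(520,262),(537,342),(493,350)])):
    w=atz(T,t(P),z)[:,:2]*1000;e=np.roll(w,-1,0)-w
    print(n,w.mean(0),np.hypot(*e.T),np.degrees(np.arctan2(e[:,1],e[:,0])))
    print(cv2.minAreaRect(w.astype(np.float32)))
for n,z,p in(("sp",.032,(249,292)),("kn",.022,(690,102))): print(n,atz(T,t([p]),z)[0])
E
```

```text
speaker [0.44711214 0.11201344 0.02755605] 0.0007071430027555504
knob [ 0.59932241 -0.2580533   0.02149808] 0.0002513569181966098
heatsink [ 0.5942884  -0.09994747  0.02594454] 0.0016091528900465878
battery [ 0.43183781 -0.10072324  0.01361818] 0.00043580838898745627
tsp [0.6359734  0.24947533 0.00516675] 0.0009931356336557898 z4: [0.63659532 0.2500213  0.004     ] [0.63494202 0.2505635  0.004     ]
    ((636.6573486328125, 249.4895782470703), (51.490257263183594, 52.35588073730469), 89.63643646240234)
tkn [0.47566204 0.26453597 0.0050239 ] 0.001269953228844846 z4: [0.47619581 0.26517929 0.004     ] [0.47437782 0.26536747 0.004     ]
    ((475.6914367675781, 265.2625732421875), (32.98121643066406, 33.280033111572266), 89.7146987915039)
tbat [0.59293088 0.11029893 0.00507674] 0.0002632035179731907 z4: [0.59318763 0.1104777  0.004     ] [0.59210745 0.11137141 0.004     ]
    ((594.4345092773438, 110.41445922851562), (39.485145568847656, 70.45564270019531), 88.96654510498047)
ths [ 0.45154079 -0.27055306  0.00537175] 0.0007294372369952795 z4: [ 0.45179046 -0.27057596  0.004     ] [ 0.4500144  -0.27013933  0.004     ]
    ((451.75732421875, -270.47943115234375), (45.58829879760742, 45.84815979003906), 74.85179901123047)
hs [ 593.51708889 -100.71319793] [46.2855183  47.66731209 47.34549361 47.86670765] [-142.33058577  128.22047945   37.90881639  -53.05012437]
((593.6536865234375, -100.66813659667969), (47.34548568725586, 47.8599853515625), 37.90880584716797)
bat [ 432.14448019 -100.49267465] [35.37964018 67.77391864 37.16366943 69.02148773] [ -83.010631   -169.44990699   99.04790547    9.02286885]
((432.52130126953125, -100.89008331298828), (69.02146911621094, 37.163658142089844), 9.022870063781738)
sp [0.44728433 0.11185126 0.032     ]
kn [ 0.59916529 -0.25803487  0.022     ]
```

```bash
cat >> h.py <<'E'
def axis(c,p,z,r=22):
    "centre and long-axis angle of the non-carpet blob at p by soft moments"
    x0,y0=int(p[0])-r,int(p[1])-r;i=c["img"][y0:y0+2*r,x0:x0+2*r].astype(float)
    bg=np.median(i.reshape(-1,3)[:],0) if 0 else np.array([np.median(c["img"][225:260,240:330].reshape(-1,3),0)])[0]
    b=i/np.maximum(i.sum(2,keepdims=True),1)-bg/bg.sum();wt=np.linalg.norm(b,axis=2)*i.sum(2)/bg.sum()
    lab=np.clip((np.linalg.norm(i-bg,axis=2)-18)/40,0,1)
    m=(lab>0).astype(np.uint8);n,l=cv2.connectedComponents(m);k=l[r-3:r+3,r-3:r+3];k=np.bincount(k[k>0]).argmax();lab*=l==k
    yy,xx=np.nonzero(lab);w=lab[yy,xx];q=atz(c,np.c_[xx+x0,yy+y0],z)[:,:2];m0=np.average(q,axis=0,weights=w)
    C=np.cov(q.T,aweights=w);e,v=np.linalg.eigh(C);return m0,(np.degrees(np.arctan2(v[1,1],v[0,1]))+90)%180-90,np.sqrt(12*e)
E
python3 - <<'E'
from h import *
T=camera("top")
for n,p,z in(("tbat",(280,168),.004),("ths",(406,212),.004),("tsp",(233,155),.004),("tkn",(228,208),.004),("bat",(351,219),.018),("hs",(349,165),.026),("sp",(279,216),.03),("kn",(401,163),.022)): print(n,*axis(T,p,z))
go(.447,.112,21.3,.1)
E
python3 -m handwheel '{"gripper":[1,1,1,1,1,1,1,1],"slide":[[41,-40,5],[41,-40,5],[41,-40,5],[41,-40,5],[41,-40,5],[41,-40,5],[41,-40,5],[41,-40,5]],"yaw":[0,0,0,0,0,0,0,0]}' 40
python3 -c "
from h import *
go(.447,.112,21.3,.1)"
```

```text
tbat [0.5935283  0.11038863] -4.445169490067997 [0.06933703 0.0893188 ]
ths [ 0.45157355 -0.27024051] -14.631372141581636 [0.06925555 0.08914151]
tsp [0.63679948 0.25015823] 4.284186251196701 [0.06908659 0.08883789]
tkn [0.47635105 0.26517955] 3.9720943564164486 [0.06889619 0.0888884 ]
bat [ 0.4324433  -0.09942093] 8.02000838430655 [0.03902704 0.06630263]
hs [ 0.5936696  -0.09999173] -70.13162835027501 [0.04749266 0.04961675]
sp [0.44712352 0.11164036] -88.41967047825054 [0.04220288 0.04370405]
kn [ 0.59925287 -0.25754185] -7.256649260496488 [0.03459671 0.03535432]
turn rad -0.0000 slide x 457.2 y -491.9 z 97.0 yaw 21.3 -> 21.3 q6 90.0
time: 0.92
ee_pos: [0.3372, -0.2082, 0.1683]
tcp_rot: [180.0, -0.0, 21.3]
wrist_force: [1.4, -0.1, -0.3]
opening: 0.0855
grasp_force: 0.0
turn rad -0.0006 slide x 218.6 y -258.5 z 68.3 yaw 21.27 -> 21.3 q6 127.0
```

```bash
python3 -m handwheel '{"gripper":[1,1,1,1,1,1,1,1],"slide":[[26,-31,5],[26,-31,5],[26,-31,5],[26,-31,5],[26,-31,5],[26,-31,5],[26,-31,5],[26,-31,5]],"yaw":[0,0,0,0,0,0,0,0]}' 40
python3 -c "
from h import *
go(.447,.112,21.3,.1)"
```

```text
time: 1.58
ee_pos: [0.4408, 0.0989, 0.1282]
tcp_rot: [180.0, -0.0, 21.3]
wrist_force: [0.2, -1.5, 0.7]
opening: 0.0854
grasp_force: 0.0
turn rad 0.0004 slide x 10.5 y -10.0 z 28.2 yaw 21.32 -> 21.3 q6 171.3
```

```bash
python3 -m handwheel '{"gripper":[1,1,1,1,1,1,1,1],"slide":[[0,0,5],[0,0,5],[0,0,5],[0,0,5],[0,0,5],[0,0,5],[0,0,5],[0,0,5]],"yaw":[-0.117,-0.117,-0.117,-0.117,-0.117,-0.117,-0.117,-0.117]}' 40
python3 -c "
from h import *
go(.447,.112,75,.004)"
```

```text
time: 2.25
ee_pos: [0.4406, 0.0966, 0.088]
tcp_rot: [-180.0, -0.0, 75.3]
wrist_force: [0.9, -0.3, 0.7]
opening: 0.0855
grasp_force: 0.0
turn rad 0.0047 slide x 16.5 y 2.2 z 84.0 yaw 75.27 -> 75.0 q6 117.1
```

```bash
python3 -m handwheel '{"gripper":[1,1,1,1,1,1,1,1],"slide":[[8.5,1,10],[8,1.2,10],[0,0,12],[0,0,12],[0,0,12],[0,0,14],[0,0,14],[0,0,0]],"yaw":[0.005,0,0,0,0,0,0,0]}' 40
python3 -m handwheel '{"gripper":[0.2,0.2,0,0,-0.2,-0.2,-0.5,-0.5],"slide":[[0,0,0],[0,0,0],[0,0,0],[0,0,0],[0,0,0],[0,0,0],[0,0,0],[0,0,0]],"yaw":[0,0,0,0,0,0,0,0]}' 40
```

```text
time: 2.92
ee_pos: [0.4452, 0.1114, 0.0009]
tcp_rot: [-179.8, 0.1, 74.6]
wrist_force: [-1.1, 0.6, -0.1]
opening: 0.085
grasp_force: 0.0
time: 3.58
ee_pos: [0.4472, 0.112, 0.0044]
tcp_rot: [180.0, -0.0, 74.6]
wrist_force: [0.4, -0.6, -1.1]
opening: 0.0217
grasp_force: 0.0
```

```bash
python3 - <<'E'
from h import *
a=camera("scene")["img"][130:240,270:410,::-1];b=camera("top")["img"][165:275,210:350,::-1]
cv2.imwrite("pics/g1.png",cv2.resize(np.vstack([a,b]),None,fx=2.7,fy=2.7,interpolation=cv2.INTER_CUBIC))
print(sensors.get_obs()["opening"])
E
```

```text
0.021217486511695492
```

View pics/g1.png

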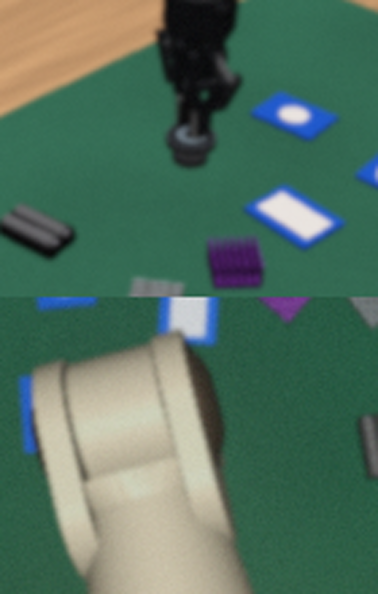

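```bash
python3 - <<'E'
from h import *
c=camera("scene");x0,y0=315,135
o=sensors.get_obs();p=o["ee_pos"];print(o["q"],p,o["opening"],o["wrist_force"])
from workcell import bot;print(bot.pinch_z,[a for a in dir(bot) if a[0]!='_'])
K=np.array([[c["fx"],0,c["cx"]],[0,c["fy"],c["cy"]],[0,0,1]])
P=np.array([p,p+[0,0,.02],p+[0,0,.05],p+[0,0,.15]])
u=cv2.projectPoints(P,cv2.Rodrigues(np.array(c["R"]))[0],np.array(c["t"]),K,np.array(c["dist"]))[0][:,0];print(u,(u-[x0,y0])*10)
a=c["img"][y0:y0+58,x0:x0+60,::-1];cv2.imwrite("pics/g2.png",cv2.resize(a,None,fx=10,fy=10,interpolation=cv2.INTER_CUBIC))
E
```

```text
[ 1.40551856e+01 -6.47192762e+00 -2.26445244e+01  7.38287264e+01
  2.01048271e-03  1.19409707e+02] [0.44715881 0.11195832 0.00429191] 0.0211233568935597 [ 0.51041559 -0.3197776  -0.20579373]
0.0187 ['PlanningError', 'pinch_z']
[[340.24014043 187.53904089]
 [340.59010191 182.03711993]
 [341.12856681 173.55097071]
 [343.04825273 143.08851786]] [[252.40140431 525.39040889]
 [255.90101914 470.37119933]
 [261.28566814 385.50970711]
 [280.48252727  80.88517858]]
```

View pics/g2.png

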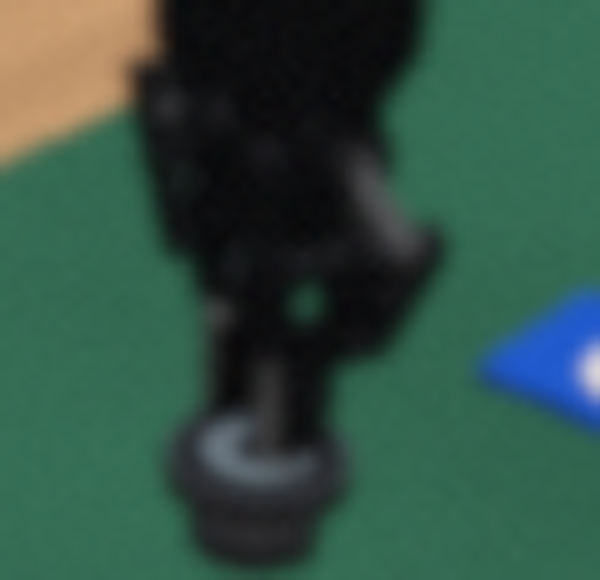

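Fingers closed just above the speaker at crop (265,440), so the real tips stand about 30 mm higher than I assumed. I check this against the start picture.

```bash
python3 - <<'E'
from h import *
c=camera("scene");t=camera("top")
pr=lambda c,P:cv2.projectPoints(np.array(P,float),cv2.Rodrigues(np.array(c["R"]))[0],np.array(c["t"]),np.array([[c["fx"],0,c["cx"]],[0,c["fy"],c["cy"]],[0,0,1]]),np.array(c["dist"]))[0][:,0]
p=np.array([.1997,-.5122,.1966]);a=np.radians(21.3);y=np.array([np.sin(a),-np.cos(a),0])*.05
P=[p,p+y+[0,0,.013],p-y+[0,0,.013],p+[0,0,.1]]
print(pr(c,P).round(1).tolist(),pr(t,P).round(1).tolist(),((pr(c,P)-[0,80])*6).round().tolist())
i=cv2.imread("pics/scene0.png")[80:180,0:100];cv2.imwrite("pics/g3.png",cv2.resize(i,None,fx=6,fy=6,interpolation=cv2.INTER_CUBIC))
E
```

```text
[[65.4, 183.4], [42.0, 190.8], [82.4, 167.0], [46.2, 142.3]] [[522.5, 308.1], [543.4, 301.3], [507.1, 317.1], [546.0, 317.7]] [[392.0, 620.0], [252.0, 665.0], [495.0, 522.0], [277.0, 374.0]]
```

View pics/g3.png

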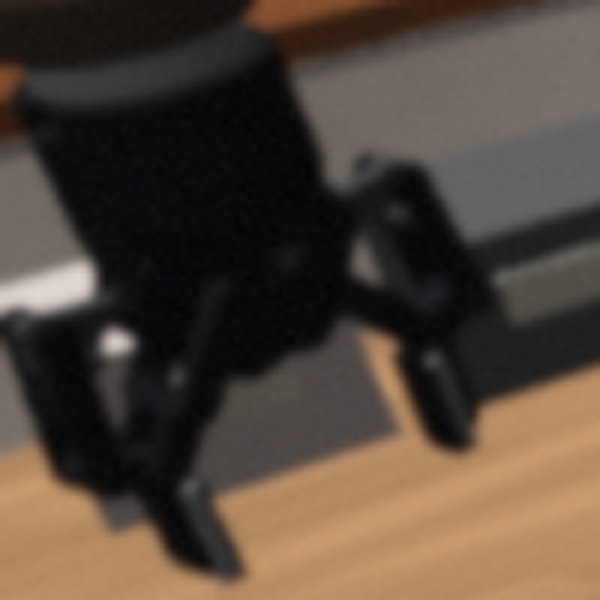

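The start picture agrees: tips seen at (228,575) and (460,445) against predicted (252,665) and (495,522), about 30 mm higher along the tool. I calibrate with a gentle touch on bare mat, with the fingers shut.

```bash
python3 -m handwheel '{"gripper":[-0.5,-1,-1,-1,-1,-1,-1,-1],"slide":[[0,0,-25],[-23,0,0],[-23,0,0],[-23,0,0],[-23,0,0],[0,0,20],[0,0,15],[0,0,0]],"yaw":[0,0,0,0,0,0,0,0]}' 40
python3 -m handwheel '{"gripper":[-1,-1,-1,-1],"slide":[[0,0,6],[0,0,3],[0,0,0],[0,0,0]],"yaw":[0,0,0,0]}'
```

```text
time: 4.5
ee_pos: [0.4211, 0.0227, -0.0081]
tcp_rot: [-179.8, 0.1, 74.6]
wrist_force: [-0.9, 0.6, 0.1]
opening: -0.0002
grasp_force: 0.0
time: 4.83
ee_pos: [0.4231, 0.0235, -0.0143]
tcp_rot: [180.0, -0.0, 74.7]
wrist_force: [-0.4, 0.3, -0.0]
opening: 0.0001
grasp_force: 0.0
```

```bash
for d in 1 2 3 4 5; do python3 -m handwheel '{"gripper":[-1,-1,-1],"slide":[[0,0,3],[0,0,0],[0,0,0]],"yaw":[0,0,0]}' | grep -E "ee_pos|wrist"; done
```

```text
ee_pos: [0.4229, 0.0233, -0.0176]
wrist_force: [0.7, -0.6, -0.3]
ee_pos: [0.4227, 0.0232, -0.0209]
wrist_force: [-0.2, -0.2, 0.5]
ee_pos: [0.4226, 0.0232, -0.0239]
wrist_force: [0.3, -0.4, -0.3]
ee_pos: [0.4226, 0.0232, -0.0269]
wrist_force: [0.3, -0.5, -0.0]
ee_pos: [0.4226, 0.0232, -0.0299]
wrist_force: [0.6, 0.0, 0.7]
```

```bash
for d in 1 2 3; do python3 -m handwheel '{"gripper":[-1,-1,-1],"slide":[[0,0,1.5],[0,0,0],[0,0,0]],"yaw":[0,0,0]}' | grep -E "ee_pos|wrist"; done
```

```text
ee_pos: [0.4228, 0.0232, -0.0312]
wrist_force: [-0.2, -0.0, 0.9]
ee_pos: [0.4227, 0.0232, -0.0328]
wrist_force: [0.1, 0.3, -0.4]
ee_pos: [0.423, 0.0232, -0.034]
wrist_force: [-1.8, 0.4, 3.6]
```

Contact at reported z about −0.0335, so real z is reported + 33.5 mm. Back to the speaker.

```bash
python3 -m handwheel '{"gripper":[-1,-1,1,1,1,1,1,1],"slide":[[0,0,-22],[0,0,-22],[23,0,-4],[23,0,0],[23,0,0],[23,0,0],[0,0,0],[0,0,0]],"yaw":[0,0,0,0,0,0,0,0]}' 40
python3 -c "
from h import *
go(.447,.112,75,-.030)"
```

```text
time: 7.5
ee_pos: [0.447, 0.1126, 0.0134]
tcp_rot: [-180.0, 0.0, 74.8]
wrist_force: [-0.9, -0.4, -0.5]
opening: 0.0724
grasp_force: 0.0
turn rad -0.0043 slide x -0.6 y 0.1 z 43.4 yaw 74.76 -> 75.0 q6 119.4
```

```bash
python3 -m handwheel '{"gripper":[1,1,1,1,1,1],"slide":[[-0.6,0,0],[0,0,0],[0,0,14],[0,0,14],[0,0,15],[0,0,0]],"yaw":[0,0,0,0,0,0]}' 40
python3 -m handwheel '{"gripper":[0.2,0,0,-0.3,-0.3,-0.3,-0.3,-0.3],"slide":[[0,0,0],[0,0,0],[0,0,0],[0,0,0],[0,0,0],[0,0,0],[0,0,0],[0,0,0]],"yaw":[0,0,0,0,0,0,0,0]}' 40
```

```text
time: 8.0
ee_pos: [0.4452, 0.1101, -0.0317]
tcp_rot: [-179.8, 0.1, 74.6]
wrist_force: [-1.1, 0.4, 0.7]
opening: 0.0856
grasp_force: 0.0
time: 8.67
ee_pos: [0.4478, 0.1113, -0.0278]
tcp_rot: [179.9, -0.0, 74.6]
wrist_force: [-1.6, -2.3, 7.2]
opening: 0.0548
grasp_force: 42.2
```

```bash
python3 -m handwheel '{"gripper":[-0.3,-0.3,-0.3,-0.3,-0.3,-0.3,-0.3,-0.3],"slide":[[0,0,-5],[0,0,-10],[0,0,-20],[0,0,-20],[0,0,-15],[0,0,0],[0,0,0],[0,0,0]],"yaw":[0,0,0,0,0,0,0,0]}' 40
python3 -c "
from h import *
go(.6363,.25,75,-.024)"
```

```text
time: 9.33
ee_pos: [0.4467, 0.1113, 0.0403]
tcp_rot: [-180.0, 0.0, 74.6]
wrist_force: [0.9, 0.4, -2.1]
opening: 0.0546
grasp_force: 42.5
turn rad -0.0061 slide x 183.0 y 147.2 z 64.3 yaw 74.65 -> 75.0 q6 119.3
```

```bash
python3 -m handwheel '{"gripper":[-0.3,-0.3,-0.3,-0.3,-0.3,-0.3,-0.3,-0.3],"slide":[[15,12,0],[26,21,0],[26,21,0],[26,21,0],[26,21,0],[26,21,0],[23,18,0],[15,12.2,0]],"yaw":[0,0,0,0,0,0,0,0]}' 40
python3 -m handwheel '{"gripper":[-0.3,-0.3,-0.3],"slide":[[0,0,14],[0,0,14],[0,0,0]],"yaw":[0,0,0]}' 40
python3 -c "
from h import *
go(.6363,.25,75,-.024)"
```

```text
time: 10.0
ee_pos: [0.6383, 0.2502, 0.0383]
tcp_rot: [-179.9, 0.1, 74.7]
wrist_force: [0.1, -0.5, -1.1]
opening: 0.0541
grasp_force: 42.6
time: 10.25
ee_pos: [0.6353, 0.2482, 0.0076]
tcp_rot: [-179.7, 0.2, 74.7]
wrist_force: [-1.4, -1.3, -1.3]
opening: 0.0549
grasp_force: 42.7
turn rad -0.0059 slide x 2.0 y 0.5 z 31.6 yaw 74.66 -> 75.0 q6 126.7
```

```bash
python3 -m handwheel '{"gripper":[-0.3,-0.3,-0.3,-0.3,-0.3],"slide":[[0,0,12],[0,0,10],[0,0,0],[0,0,0],[0,0,0]],"yaw":[0,0,0,0,0]}' 40
python3 -c "
from h import *
go(.6363,.25,75,-.024)"
```

```text
time: 10.67
ee_pos: [0.6376, 0.2488, -0.0086]
tcp_rot: [180.0, -0.0, 74.6]
wrist_force: [0.8, 0.5, -0.8]
opening: 0.0545
grasp_force: 42.7
turn rad -0.0063 slide x 0.8 y -1.5 z 15.4 yaw 74.64 -> 75.0 q6 126.7
```

```bash
python3 -m handwheel '{"gripper":[-0.3,-0.3,-0.3,-0.3,-0.3,-0.3],"slide":[[0.8,-1.5,5],[0,0,5],[0,0,2],[0,0,0],[0,0,0],[0,0,0]],"yaw":[0,0,0,0,0,0]}' 40
for i in 1 2 3; do python3 -m handwheel '{"gripper":[-0.3,-0.3],"slide":[[0,0,1],[0,0,0]],"yaw":[0,0]}'|grep -E "pos|wri"; done
python3 -c "
from h import *
go(.6363,.25,75,-.024)"
```

```text
time: 11.17
ee_pos: [0.6362, 0.25, -0.0211]
tcp_rot: [180.0, -0.0, 74.6]
wrist_force: [0.1, -0.1, -0.7]
opening: 0.0545
grasp_force: 42.7
ee_pos: [0.6362, 0.25, -0.0222]
wrist_force: [-0.2, 0.6, -1.7]
ee_pos: [0.6362, 0.25, -0.0233]
wrist_force: [-0.0, -0.1, -0.3]
ee_pos: [0.6363, 0.2501, -0.0237]
wrist_force: [-2.0, -0.9, 2.1]
turn rad -0.0062 slide x -0.0 y 0.1 z 0.3 yaw 74.64 -> 75.0 q6 126.8
```

```bash
python3 -m handwheel '{"gripper":[0.35,0.5,0.7,1,1,1,1,1],"slide":[[0,0,0],[0,0,0],[0,0,0],[0,0,0],[0,0,0],[0,0,-15],[0,0,-25],[0,0,-25]],"yaw":[0,0,0,0,0,0,0,0]}' 40
python3 -m handwheel '{"gripper":[1,1,1,1,1,1,1,1],"slide":[[-24,14,-5],[-24,14,-5],[-35,20,0],[-35,20,0],[-35,20,0],[-35,20,0],[-35,20,0],[-35,20,0]],"yaw":[0,0,0,0,0,0,0,0]}'
python3 - <<'E'
from h import *
go(.599,-.2578,75,-.020)
T=camera("top");
a=T["img"][135:265,210:430,::-1];cv2.imwrite("pics/t2.png",cv2.resize(a,None,fx=3.6,fy=3.6,interpolation=cv2.INTER_CUBIC))
E
```

```text
time: 12.33
ee_pos: [0.6354, 0.2498, 0.0406]
tcp_rot: [-179.9, 0.1, 74.6]
wrist_force: [0.8, -0.2, 0.6]
opening: 0.0855
grasp_force: 0.0
time: 13.0
ee_pos: [0.7108, -0.0399, 0.0509]
tcp_rot: [180.0, -0.0, 74.6]
wrist_force: [0.6, 1.0, 0.6]
opening: 0.0854
grasp_force: 0.0
turn rad -0.0061 slide x -239.4 y -51.6 z 70.9 yaw 74.65 -> 75.0 q6 102.1
```

View pics/t2.png

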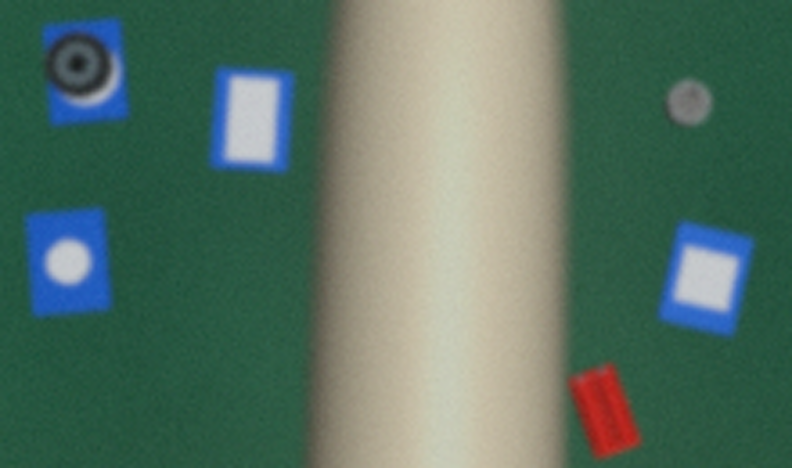

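```bash
python3 - <<'E'
from h import *
T=camera("top");S=camera("scene")
t=lambda P:[((x+.5)/3.6-.5+210,(y+.5)/3.6-.5+135) for x,y in P]
print(atz(T,t([(79,64)]),.036),atz(T,t([(86,72)]),.004))
def dark(c,x0,y0,w,h):
    i=c["img"][y0:y0+h,x0:x0+w].astype(float);m=np.clip((75-i.max(2))/20,0,1);yy,xx=np.nonzero(m);return xx.mean()+x0,yy.mean()+y0
p=dark(T,222,142,24,24);print(p,atz(T,[p],.036))
a=S["img"][175:215,395:445,::-1];cv2.imwrite("pics/s2.png",cv2.resize(a,None,fx=10,fy=10,interpolation=cv2.INTER_CUBIC))
E
```

```text
[[0.63720679 0.24853169 0.036     ]] [[0.63619394 0.24940364 0.004     ]]
(np.float64(230.76153846153846), np.float64(152.68461538461537)) [[0.63644609 0.25095551 0.036     ]]
```

View pics/s2.png

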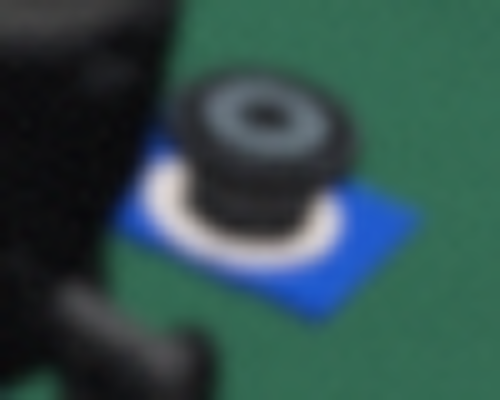

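Speaker sits within about 1.5 mm of the disc, upright: rim centre in the top crop (79,64), white disc visible evenly around the magnet in the scene crop. Now the knob.

```bash
python3 -m handwheel '{"gripper":[1,1,1,1,1,1,1,1],"slide":[[-38,-8,0],[-38,-8,0],[-38,-8,0],[-38,-8,0],[-38,-8,0],[-30,-7,0],[-19.4,-4.6,10],[0,0,10]],"yaw":[0,0,0,0,0,0,0,0]}' 40
python3 -m handwheel '{"gripper":[1,1,1],"slide":[[0,0,0],[0,0,0],[0,0,0]],"yaw":[0,0,0]}'
python3 -c "
from h import *
go(.599,-.2578,75,-.0315)"
```

```text
time: 13.82
ee_pos: [0.5963, -0.2576, 0.0315]
tcp_rot: [179.9, 0.0, 74.5]
wrist_force: [0.3, 0.7, -0.6]
opening: 0.0858
grasp_force: 0.0
time: 14.07
ee_pos: [0.5981, -0.2537, 0.0311]
tcp_rot: [180.0, -0.0, 74.7]
wrist_force: [0.8, -0.0, 1.4]
opening: 0.0852
grasp_force: 0.0
turn rad -0.0045 slide x -3.7 y 1.9 z 62.6 yaw 74.74 -> 75.0 q6 82.3
```

```bash
python3 -m handwheel '{"gripper":[1,1,1,1,1,1,1,1],"slide":[[-3.7,1.9,0],[0,0,18],[0,0,18],[0,0,14],[0,0,10],[0,0,2.5],[0,0,0],[0,0,0]],"yaw":[0,0,0,0,0,0,0,0]}' 40
python3 -m handwheel '{"gripper":[0.2,0,0,-0.1,-0.5,-0.5,-0.5,-0.5],"slide":[[0,0,0],[0,0,0],[0,0,0],[0,0,0],[0,0,0],[0,0,0],[0,0,0],[0,0,0]],"yaw":[0,0,0,0,0,0,0,0]}' 40
```

```text
time: 14.73
ee_pos: [0.5989, -0.2592, -0.0308]
tcp_rot: [179.9, 0.0, 74.7]
wrist_force: [0.2, -0.2, -0.3]
opening: 0.0851
grasp_force: 0.0
time: 15.4
ee_pos: [0.5986, -0.2594, -0.031]
tcp_rot: [179.9, 0.0, 74.6]
wrist_force: [-1.0, 0.1, 5.4]
opening: 0.0333
grasp_force: 40.0
```

```bash
python3 -m handwheel '{"gripper":[-0.5,-0.5,-0.5,-0.5,-0.5,-0.5,-0.5,-0.5],"slide":[[0,0,-5],[0,0,-15],[0,0,-25],[0,0,-25],[0,0,0],[0,0,0],[0,0,0],[0,0,0]],"yaw":[0,0,0,0,0,0,0,0]}' 40
python3 -c "
from h import *
go(.4754,.2634,74.7,-.027)"
```

```text
time: 16.07
ee_pos: [0.5975, -0.2589, 0.0368]
tcp_rot: [-179.9, -0.0, 74.6]
wrist_force: [0.4, 0.7, -0.4]
opening: 0.0335
grasp_force: 39.9
turn rad -0.0009 slide x 471.5 y -255.6 z 63.8 yaw 74.65 -> 74.7 q6 81.9
```

```bash
python3 -m handwheel '{"gripper":[-0.5,-0.5,-0.5,-0.5,-0.5,-0.5,-0.5,-0.5],"slide":[[20,-10,0],[30,-16,0],[30,-16,0],[30,-16,0],[30,-16,0],[30,-16,0],[30,-16,0],[30,-16,0]],"yaw":[0,0,0,0,0,0,0,0]}' 40
python3 -m handwheel '{"gripper":[-0.5,-0.5,-0.5,-0.5,-0.5,-0.5,-0.5,-0.5],"slide":[[30,-16,0],[30,-16,0],[30,-16,0],[30,-16,0],[30,-16,0],[30,-16,0],[28,-16,0],[20,-14,0]],"yaw":[0,0,0,0,0,0,0,0]}' 40
python3 -m handwheel '{"gripper":[-0.5,-0.5,-0.5,-0.5],"slide":[[0,0,15],[0,0,15],[0,0,0],[0,0,0]],"yaw":[0,0,0,0]}' 40
python3 -c "
from h import *
go(.4754,.2634,74.7,-.027)"
```

```text
time: 16.73
ee_pos: [0.5401, -0.0037, 0.0371]
tcp_rot: [-179.9, 0.0, 74.6]
wrist_force: [-0.2, 0.2, -0.5]
opening: 0.0338
grasp_force: 39.9
time: 17.4
ee_pos: [0.4791, 0.2501, 0.0371]
tcp_rot: [-179.9, 0.0, 74.7]
wrist_force: [1.0, 0.2, -0.9]
opening: 0.0336
grasp_force: 39.9
time: 17.73
ee_pos: [0.4792, 0.2476, 0.0069]
tcp_rot: [-179.9, 0.1, 74.7]
wrist_force: [0.3, 0.3, 0.7]
opening: 0.0339
grasp_force: 39.9
turn rad -0.0009 slide x 14.3 y -7.9 z 33.9 yaw 74.65 -> 74.7 q6 132.7
```

```bash
python3 -m handwheel '{"gripper":[-0.5,-0.5,-0.5,-0.5,-0.5,-0.5,-0.5],"slide":[[14.3,-7.9,0],[0,0,12],[0,0,10],[0,0,6],[0,0,0],[0,0,0],[0,0,0]],"yaw":[0,0,0,0,0,0,0]}' 40
python3 -c "
from h import *
go(.4754,.2634,74.7,-.027)"
```

```text
time: 18.32
ee_pos: [0.4768, 0.2637, -0.0195]
tcp_rot: [180.0, -0.0, 74.6]
wrist_force: [0.1, 0.7, 0.3]
opening: 0.0333
grasp_force: 39.9
turn rad -0.0014 slide x -0.6 y -1.3 z 7.5 yaw 74.62 -> 74.7 q6 134.3
```

```bash
python3 -m handwheel '{"gripper":[-0.5,-0.5,-0.5,-0.5],"slide":[[-0.6,-1.3,4],[0,0,2],[0,0,0],[0,0,0]],"yaw":[0,0,0,0]}' 40
for i in 1 2 3; do python3 -m handwheel '{"gripper":[-0.5,-0.5],"slide":[[0,0,0.7],[0,0,0]],"yaw":[0,0]}'|grep -E "pos|wri"; done
```

```text
time: 18.65
ee_pos: [0.4751, 0.2637, -0.0258]
tcp_rot: [-180.0, 0.0, 74.6]
wrist_force: [0.4, 0.5, -1.2]
opening: 0.0335
grasp_force: 39.9
ee_pos: [0.4752, 0.2638, -0.0264]
wrist_force: [0.0, 0.3, -0.0]
ee_pos: [0.4752, 0.2638, -0.0271]
wrist_force: [0.4, -0.3, -0.4]
ee_pos: [0.4753, 0.2638, -0.0271]
wrist_force: [-2.2, -1.6, 5.5]
```

```bash
python3 -m handwheel '{"gripper":[-0.1,0.2,0.6,1,1,1,1,1],"slide":[[0,0,0],[0,0,0],[0,0,0],[0,0,0],[0,0,0],[0,0,-15],[0,0,-25],[0,0,-28]],"yaw":[0,0,0,0,0,0,0,0]}' 40
python3 -m handwheel '{"gripper":[1,1,1,1,1,1,1,1],"slide":[[-20,10,0],[-24,14,0],[-24,14,0],[-24,14,0],[-24,14,0],[-24,14,0],[-24,14,0],[-20,10,0]],"yaw":[0.06,0.08,0.084,0.085,0.085,0.085,0.084,0.083]}'
python3 -m handwheel '{"gripper":[1,1],"slide":[[0,0,0],[0,0,0]],"yaw":[0,0]}'
python3 - <<'E'
from h import *
go(.594,-.1005,37.6,-.0315)
T=camera("top");
print(axis(T,(228,208),.024))
E
```

```text
time: 19.82
ee_pos: [0.4741, 0.2632, 0.0397]
tcp_rot: [-179.9, 0.1, 74.6]
wrist_force: [1.0, 1.2, -0.1]
opening: 0.0856
grasp_force: 0.0
time: 20.48
ee_pos: [0.47, 0.0542, 0.0401]
tcp_rot: [180.0, 0.0, 37.4]
wrist_force: [-0.6, -0.4, -0.3]
opening: 0.0851
grasp_force: 0.0
time: 20.65
ee_pos: [0.4702, 0.0552, 0.0404]
tcp_rot: [180.0, -0.0, 37.5]
wrist_force: [0.3, 0.1, -0.0]
opening: 0.0853
grasp_force: 0.0
turn rad -0.0009 slide x 3.1 y 198.9 z 71.9 yaw 37.55 -> 37.6 q6 149.1
(array([0.47495552, 0.26381157]), np.float64(35.031016310610056), array([0.12892324, 0.13107647]))
```

```bash
python3 -m handwheel '{"gripper":[1,1,1,1,1,1,1,1],"slide":[[0.4,22,0],[0.4,30,0],[0.5,30,0],[0.5,30,0],[0.5,30,0],[0.4,30,0],[0.4,26.9,0],[0,0,0]],"yaw":[0,0,0,0,0,0,0,0]}'
python3 -m handwheel '{"gripper":[1,1],"slide":[[0,0,0],[0,0,0]],"yaw":[0,0]}'
python3 - <<'E'
from h import *
go(.594,-.1005,37.6,-.0315)
a=camera("top")["img"][135:265,210:430,::-1];cv2.imwrite("pics/t3.png",cv2.resize(a,None,fx=3.6,fy=3.6,interpolation=cv2.INTER_CUBIC))
E
```

```text
time: 21.37
ee_pos: [0.5968, -0.1018, 0.0392]
tcp_rot: [179.9, -0.0, 37.6]
wrist_force: [0.5, 0.8, 0.5]
opening: 0.0856
grasp_force: 0.0
time: 21.53
ee_pos: [0.5941, -0.0986, 0.0397]
tcp_rot: [-179.9, 0.0, 37.7]
wrist_force: [-0.8, -0.0, -0.5]
opening: 0.0851
grasp_force: 0.0
turn rad 0.0021 slide x -1.2 y 1.5 z 71.2 yaw 37.72 -> 37.6 q6 132.8
```

View pics/t3.png

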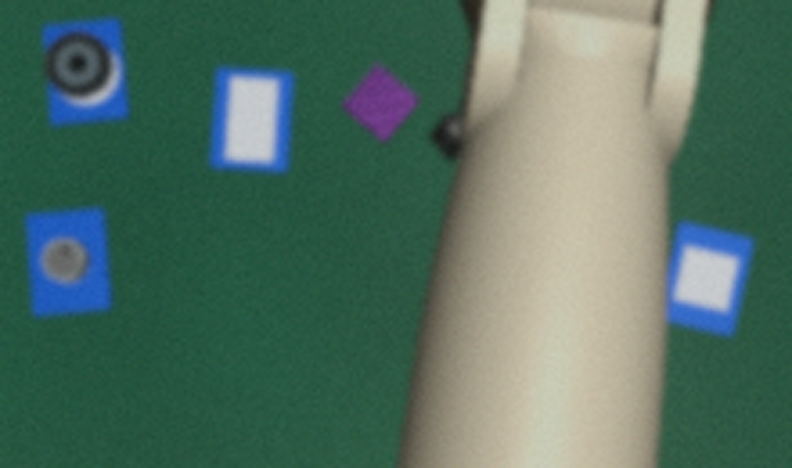

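Knob sits at crop (64,260) on its tile; after parallax that is within about 2 mm of the white disc, which is fully covered. Now I grasp the heatsink.

```bash
python3 -m handwheel '{"gripper":[1,1,1,1,1,1,1,1],"slide":[[-1.2,1.5,0],[0,0,20],[0,0,20],[0,0,16],[0,0,11],[0,0,3.5],[0,0,0],[0,0,0]],"yaw":[0,0,0,0,0,0,0,0]}' 40
python3 -m handwheel '{"gripper":[0.2,0,0,-0.1,-0.3,-0.3,-0.3,-0.3],"slide":[[0,0,0],[0,0,0],[0,0,0],[0,0,0],[0,0,0],[0,0,0],[0,0,0],[0,0,0]],"yaw":[0,0,0,0,0,0,0,0]}' 40
```

```text
time: 22.25
ee_pos: [0.5945, -0.1015, -0.0294]
tcp_rot: [180.0, -0.0, 37.7]
wrist_force: [0.8, 0.6, 0.4]
opening: 0.0854
grasp_force: 0.0
time: 22.92
ee_pos: [0.5946, -0.1017, -0.0294]
tcp_rot: [179.9, -0.1, 37.6]
wrist_force: [0.3, 1.1, 5.8]
opening: 0.0452
grasp_force: 42.1
```

```bash
python3 -m handwheel '{"gripper":[-0.3,-0.3,-0.3,-0.3,-0.3,-0.3,-0.3,-0.3],"slide":[[0,0,-5],[0,0,-15],[0,0,-20],[0,0,-20],[0,0,0],[0,0,0],[0,0,0],[0,0,0]],"yaw":[0,0,0,0,-0.05,-0.09,-0.09,-0.05]}' 40
python3 -m handwheel '{"gripper":[-0.3,-0.3,-0.3,-0.3,-0.3,-0.3,-0.3,-0.3],"slide":[[0,0,0],[0,0,0],[0,0,0],[0,0,0],[0,0,0],[0,0,0],[0,0,0],[0,0,0]],"yaw":[-0.05,-0.09,-0.09,-0.09,-0.058,0,0,0]}' 40
python3 -c "
from h import *
go(.4516,-.2704,75.3,-.0254)"
```

```text
time: 23.58
ee_pos: [0.5939, -0.1016, 0.0297]
tcp_rot: [-180.0, 0.0, 54.0]
wrist_force: [1.0, -0.5, -1.2]
opening: 0.045
grasp_force: 41.4
time: 24.25
ee_pos: [0.594, -0.1016, 0.0296]
tcp_rot: [-180.0, 0.0, 75.2]
wrist_force: [-0.5, -0.1, -1.6]
opening: 0.0454
grasp_force: 41.4
turn rad -0.0016 slide x -199.4 y -94.9 z 55.0 yaw 75.21 -> 75.3 q6 95.1
```

```bash
python3 -m handwheel '{"gripper":[-0.3,-0.3,-0.3,-0.3,-0.3,-0.3,-0.3,-0.3],"slide":[[-15,-7,0],[-25,-12,0],[-30,-14,0],[-30,-14,0],[-30,-14,0],[-30,-14,0],[-24.4,-12.9,0],[-15,-7,0]],"yaw":[0,0,0,0,0,0,0,0]}' 40
python3 -m handwheel '{"gripper":[-0.3,-0.3,-0.3,-0.3,-0.3],"slide":[[0,0,10],[0,0,12],[0,0,10],[0,0,0],[0,0,0]],"yaw":[0,0,0,0,0]}' 40
python3 -c "
from h import *
go(.4516,-.2704,75.3,-.0254)"
```

```text
time: 24.92
ee_pos: [0.4493, -0.2724, 0.0298]
tcp_rot: [-180.0, 0.0, 75.2]
wrist_force: [1.0, -1.0, -0.6]
opening: 0.0451
grasp_force: 41.4
time: 25.33
ee_pos: [0.4515, -0.2694, -0.0035]
tcp_rot: [-179.9, -0.0, 75.4]
wrist_force: [0.2, -0.2, -1.2]
opening: 0.0452
grasp_force: 41.4
turn rad 0.0015 slide x -1.0 y 0.4 z 21.9 yaw 75.39 -> 75.3 q6 73.8
```

```bash
python3 -m handwheel '{"gripper":[-0.3,-0.3,-0.3,-0.3,-0.3,-0.3],"slide":[[-1,0.4,8],[0,0,7],[0,0,5],[0,0,0],[0,0,0],[0,0,0]],"yaw":[0,0,0,0,0,0]}' 40
for i in 1 2 3 4; do python3 -m handwheel '{"gripper":[-0.3,-0.3],"slide":[[0,0,0.7],[0,0,0]],"yaw":[0,0]}'|grep -E "pos|wri|rot"; done
```

```text
time: 25.83
ee_pos: [0.4521, -0.2716, -0.0221]
tcp_rot: [180.0, 0.0, 75.3]
wrist_force: [0.7, 0.0, -0.6]
opening: 0.0454
grasp_force: 41.4
ee_pos: [0.4521, -0.2716, -0.0228]
tcp_rot: [180.0, 0.0, 75.3]
wrist_force: [-0.2, -0.3, -0.9]
ee_pos: [0.4519, -0.2716, -0.0237]
tcp_rot: [180.0, 0.0, 75.3]
wrist_force: [1.2, 0.5, -1.0]
ee_pos: [0.4519, -0.2715, -0.0245]
tcp_rot: [-180.0, 0.0, 75.3]
wrist_force: [-0.2, 0.2, -0.3]
ee_pos: [0.4519, -0.2715, -0.0252]
tcp_rot: [-180.0, -0.0, 75.3]
wrist_force: [0.1, -0.5, -0.6]
```

```bash
python3 -m handwheel '{"gripper":[-0.3,-0.3,-0.3],"slide":[[1,0,0],[0,0,0],[0,0,0]],"yaw":[0,0,0]}' | grep -E "pos|wri"
for i in 1 2; do python3 -m handwheel '{"gripper":[-0.3,-0.3],"slide":[[0,0,0.6],[0,0,0]],"yaw":[0,0]}'|grep -E "pos|wri"; done
```

```text
ee_pos: [0.4522, -0.2705, -0.0251]
wrist_force: [-0.3, 0.1, -0.7]
ee_pos: [0.4523, -0.2706, -0.0255]
wrist_force: [-0.5, -0.4, 1.8]
ee_pos: [0.4523, -0.2706, -0.0255]
wrist_force: [-2.8, 1.5, 7.2]
```

```bash
python3 -m handwheel '{"gripper":[0.12,0.3,0.6,1,1,1,1,1],"slide":[[0,0,0],[0,0,0],[0,0,0],[0,0,0],[0,0,0],[0,0,-15],[0,0,-25],[0,0,-25]],"yaw":[0,0,0,0,0,0,0,0]}' 40
python3 -m handwheel '{"gripper":[1,1,1,1,1,1,1,1],"slide":[[0,0,0],[0,0,0],[0,0,0],[0,0,0],[0,0,0],[0,0,0],[0,0,0],[0,0,0]],"yaw":[-0.122,-0.122,-0.122,-0.122,-0.122,-0.122,-0.122,-0.122]}'
python3 -m handwheel '{"gripper":[1,1,1,1,1,1,1,1],"slide":[[0,0,0],[0,0,0],[0,0,0],[0,0,0],[0,0,0],[0,0,0],[0,0,0],[0,0,0]],"yaw":[-0.122,-0.122,-0.122,-0.122,-0.122,-0.122,-0.122,-0.122]}'
python3 -c "
from h import *
go(.4323,-.1002,188.8,-.0315)"
```

```text
time: 27.75
ee_pos: [0.4514, -0.2701, 0.0386]
tcp_rot: [-179.9, -0.0, 75.3]
wrist_force: [-0.1, -1.1, 0.1]
opening: 0.0855
grasp_force: 0.0
time: 28.42
ee_pos: [0.4522, -0.2705, 0.0386]
tcp_rot: [180.0, -0.0, 131.6]
wrist_force: [0.5, -1.0, 0.3]
opening: 0.0855
grasp_force: 0.0
time: 29.08
ee_pos: [0.4521, -0.2706, 0.0386]
tcp_rot: [180.0, -0.0, -172.5]
wrist_force: [0.1, -0.3, 0.7]
opening: 0.0853
grasp_force: 0.0
turn rad -0.0224 slide x -6.4 y 171.4 z 70.1 yaw -172.48 -> -171.2 q6 -38.4
```

```bash
python3 -m handwheel '{"gripper":[1,1,1,1,1,1,1,1],"slide":[[-1,18,0],[-1,28,0],[-1,30,0],[-1,30,0],[-1,28,0],[-1,22,0],[-0.4,15.4,0],[0,0,0]],"yaw":[-0.0224,0,0,0,0,0,0,0]}'
python3 -m handwheel '{"gripper":[1,1],"slide":[[0,0,0],[0,0,0]],"yaw":[0,0]}'
python3 - <<'E'
from h import *
go(.4323,-.1002,188.8,-.0315)
a=camera("top")["img"][135:265,210:430,::-1];cv2.imwrite("pics/t4.png",cv2.resize(a,None,fx=3.6,fy=3.6,interpolation=cv2.INTER_CUBIC))
E
```

```text
time: 29.75
ee_pos: [0.4334, -0.098, 0.0388]
tcp_rot: [180.0, 0.0, -171.4]
wrist_force: [-0.1, 0.3, -0.4]
opening: 0.085
grasp_force: 0.0
time: 29.92
ee_pos: [0.4339, -0.1005, 0.0388]
tcp_rot: [-180.0, 0.0, -171.5]
wrist_force: [0.3, -1.1, -0.6]
opening: 0.0851
grasp_force: 0.0
turn rad -0.0058 slide x 1.6 y 0.6 z 70.3 yaw -171.53 -> -171.2 q6 -21.5
```

View pics/t4.png

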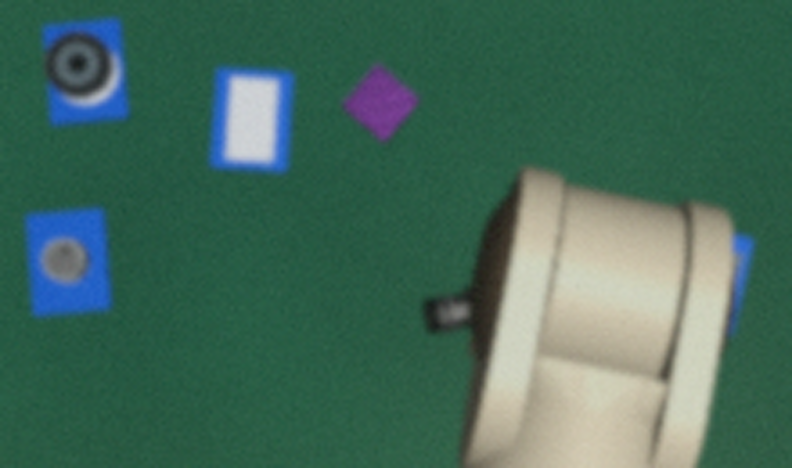

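The arm hides the battery and heatsink here; speaker and knob are unchanged. I descend on the battery.

```bash
python3 -m handwheel '{"gripper":[1,1,1,1,1,1,1,1],"slide":[[1.6,0.6,0],[0,0,20],[0,0,20],[0,0,16],[0,0,11],[0,0,3.3],[0,0,0],[0,0,0]],"yaw":[-0.0058,0,0,0,0,0,0,0]}' 40
python3 -m handwheel '{"gripper":[0.2,0,0,-0.1,-0.4,-0.4,-0.4,-0.4],"slide":[[0,0,0],[0,0,0],[0,0,0],[0,0,0],[0,0,0],[0,0,0],[0,0,0],[0,0,0]],"yaw":[0,0,0,0,0,0,0,0]}' 40
```

```text
time: 30.63
ee_pos: [0.4324, -0.1, -0.031]
tcp_rot: [-180.0, 0.0, -171.2]
wrist_force: [-0.2, 0.3, 0.1]
opening: 0.0855
grasp_force: 0.0
time: 31.3
ee_pos: [0.4325, -0.0998, -0.0309]
tcp_rot: [-180.0, 0.1, -171.2]
wrist_force: [-0.7, 0.3, 6.4]
opening: 0.0387
grasp_force: 41.0
```

```bash
python3 -m handwheel '{"gripper":[-0.4,-0.4,-0.4,-0.4,-0.4,-0.4,-0.4,-0.4],"slide":[[0,0,-5],[0,0,-15],[0,0,-20],[0,0,-22],[0,0,0],[0,0,0],[0,0,0],[0,0,0]],"yaw":[0,0,0,0,0.06,0.08,0.06,0.032]}' 40
python3 -m handwheel '{"gripper":[-0.4,-0.4],"slide":[[0,0,0],[0,0,0]],"yaw":[0,0]}'
python3 -c "
from h import *
go(.5932,.1104,175.5,-.027)"
```

```text
time: 31.97
ee_pos: [0.4319, -0.0997, 0.0305]
tcp_rot: [-180.0, -0.0, 175.3]
wrist_force: [0.3, 0.2, -1.7]
opening: 0.0389
grasp_force: 40.6
time: 32.13
ee_pos: [0.4319, -0.0996, 0.0304]
tcp_rot: [180.0, -0.0, 175.6]
wrist_force: [0.7, -0.2, -1.0]
opening: 0.0394
grasp_force: 40.6
turn rad 0.0012 slide x -144.4 y 222.1 z 57.4 yaw 175.57 -> 175.5 q6 -8.6
```

```bash
python3 -m handwheel '{"gripper":[-0.4,-0.4,-0.4,-0.4,-0.4,-0.4,-0.4,-0.4],"slide":[[-9,14,0],[-18,28,0],[-20,31,0],[-20,31,0],[-20,31,0],[-20,31,0],[-20,31,0],[-17.4,25.1,0]],"yaw":[0,0,0,0,0,0,0,0]}' 40
python3 -m handwheel '{"gripper":[-0.4,-0.4,-0.4,-0.4,-0.4],"slide":[[0,0,10],[0,0,12],[0,0,10],[0,0,0],[0,0,0]],"yaw":[0,0,0,0,0]}' 40
python3 -m handwheel '{"gripper":[-0.4],"slide":[[0,0,0]],"yaw":[0]}' 
python3 -c "
from h import *
go(.5932,.1104,175.5,-.027)"
```

```text
time: 32.8
ee_pos: [0.5944, 0.1127, 0.03]
tcp_rot: [180.0, -0.0, 175.6]
wrist_force: [1.6, -0.4, -1.6]
opening: 0.0386
grasp_force: 40.6
time: 33.22
ee_pos: [0.5922, 0.1093, -0.0025]
tcp_rot: [-180.0, -0.1, 175.5]
wrist_force: [0.6, 1.4, -0.9]
opening: 0.039
grasp_force: 40.7
time: 33.3
ee_pos: [0.5932, 0.1096, -0.0012]
tcp_rot: [180.0, 0.0, 175.4]
wrist_force: [0.3, -0.8, -2.0]
opening: 0.039
grasp_force: 40.7
turn rad -0.0010 slide x 0.1 y 0.8 z 25.8 yaw 175.45 -> 175.5 q6 15.0
```

```bash
python3 -m handwheel '{"gripper":[-0.4,-0.4,-0.4,-0.4,-0.4,-0.4,-0.4],"slide":[[0,0.5,8],[0,0,8],[0,0,6],[0,0,1],[0,0,0],[0,0,0],[0,0,0]],"yaw":[0,0,0,0,0,0,0]}' 40 | grep -E "pos|wri|rot"
for i in 1 2 3; do python3 -m handwheel '{"gripper":[-0.4,-0.4],"slide":[[0,0,0.7],[0,0,0]],"yaw":[0,0]}'|grep -E "pos|wri"; done
```

```text
ee_pos: [0.5937, 0.111, -0.0243]
tcp_rot: [180.0, 0.0, 175.5]
wrist_force: [0.3, 0.3, -1.5]
ee_pos: [0.5936, 0.1109, -0.0251]
wrist_force: [-0.3, 0.5, -1.1]
ee_pos: [0.5934, 0.1109, -0.0261]
wrist_force: [0.6, -0.0, -1.2]
ee_pos: [0.5935, 0.1109, -0.0268]
wrist_force: [0.8, 0.3, -1.7]
```

```bash
for i in 1 2; do python3 -m handwheel '{"gripper":[-0.4,-0.4],"slide":[[0,0,0.5],[0,0,0]],"yaw":[0,0]}'|grep -E "pos|wri"; done
```

```text
ee_pos: [0.5935, 0.1109, -0.0268]
wrist_force: [-1.6, -0.6, 2.9]
ee_pos: [0.5935, 0.1109, -0.0269]
wrist_force: [-3.8, -0.9, 6.0]
```

```bash
python3 -m handwheel '{"gripper":[0,0.3,0.6,1,1,1,1,1],"slide":[[0,0,0],[0,0,0],[0,0,0],[0,0,0],[0,0,0],[0,0,-15],[0,0,-30],[0,0,-30]],"yaw":[0,0,0,0,0,0,0,0]}' 40 | grep -E "pos|wri"
python3 -m handwheel '{"gripper":[1,1,1,1,1,1,1,1],"slide":[[10,-33,-10],[10,-34,-10],[15,-36,-5],[15,-36,-5],[15,-36,0],[15,-36,0],[15,-36,0],[15,-36,0]],"yaw":[0,0,0,0,0,0,0,0]}' | grep -E "pos|wri"
python3 -m handwheel '{"gripper":[1,1,1,1,1,1,1,1],"slide":[[20,-32,0],[20,-32,0],[20,-32,0],[20,-32,0],[20,-32,0],[20,-32,0],[10,-20,0],[0,0,0]],"yaw":[0,0,0,0,0,0,0,0]}' | grep -E "pos|wri"
python3 - <<'E'
from h import *
T=camera("top");a=T["img"][135:265,210:430,::-1];cv2.imwrite("pics/t5.png",cv2.resize(a,None,fx=3.6,fy=3.6,interpolation=cv2.INTER_CUBIC))
a=camera("scene")["img"][130:330,150:450,::-1];cv2.imwrite("pics/s5.png",cv2.resize(a,None,fx=2.6,fy=2.6,interpolation=cv2.INTER_CUBIC))
E
```

```text
ee_pos: [0.5924, 0.1107, 0.0469]
wrist_force: [0.6, 0.4, 0.1]
ee_pos: [0.4605, -0.164, 0.0775]
wrist_force: [0.4, -0.3, 1.0]
ee_pos: [0.3132, -0.3667, 0.0773]
wrist_force: [-0.4, 0.3, -0.0]
```

View pics/t5.png

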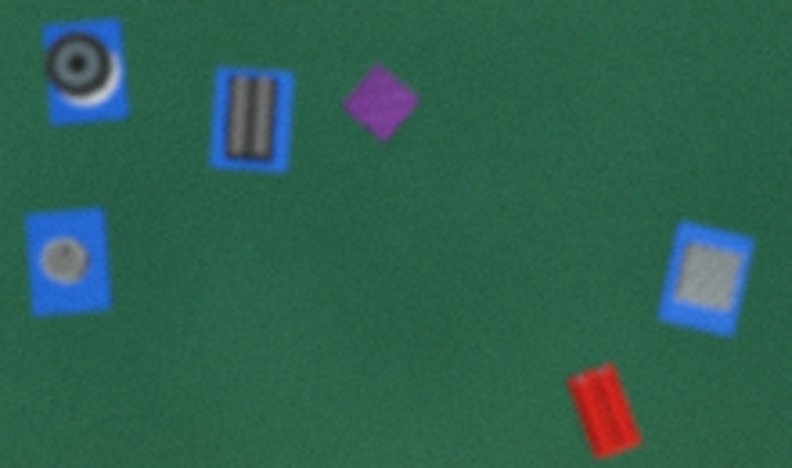

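View pics/s5.png

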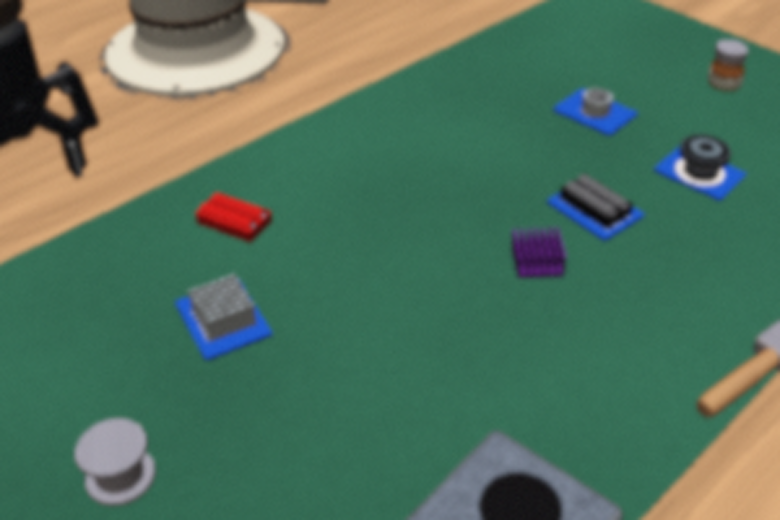

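All four parts are upright on their tiles: speaker (79,64), knob (64,260), battery (251,118) and heatsink (709,277). The decoys, jar and spool are untouched. One numeric check of the offsets before handing in.

```bash
python3 - <<'E'
from h import *
T=camera("top")
t=lambda P:[((x+.5)/3.6-.5+210,(y+.5)/3.6-.5+135) for x,y in P]
for n,p,z,g in(("sp",(79,65),.036,(.6366,.25)),("kn",(64.5,260.5),.026,(.476,.2652)),("hs",(708.7,277),.03,(.4517,-.2704)),("bat",(251.3,118),.022,(.5933,.1104))):
    print(n,((atz(T,t([p]),z)[0][:2]-g)*1000).round(1))
i=T["img"].astype(int)
def blob(m,z):
    n,l,s,ce=cv2.connectedComponentsWithStats(m.astype(np.uint8));k=1+s[1:,4].argmax();c=max(cv2.findContours((l==k).astype(np.uint8),0,1)[0],key=len)[:,0]
    return atz(T,[ce[k]],z)[0],cv2.minAreaRect((atz(T,c,z)[:,:2]*1000).astype(np.float32)),s[k]
def roi(m,x,y,r=13):
    o=np.zeros_like(m);o[y-r:y+r+1,x-r:x+r+1]=m[y-r:y+r+1,x-r:x+r+1];return o
blue=i[:,:,2]-i[:,:,0]; gr=(abs(i[:,:,2]-i[:,:,0])<40)&(abs(i[:,:,1]-i[:,:,0])<30)
print(blob(roi(gr,406,212),.03));print(blob(roi(gr,280,168),.02));print(blob(roi(gr,228,207),.026));print(blob(roi(gr,232,153),.034))
E
```

```text
sp [-0.2 -1.5]
kn [ 0.3 -2. ]
hs [0.4 3.6]
bat [-1.3 -1.4]
(array([ 0.45277998, -0.26522207,  0.03      ]), ((453.1549987792969, -265.3275146484375), (41.94661331176758, 43.405094146728516), 74.84355926513672), array([398, 204,  17,  16, 203], dtype=int32))
(array([0.59248585, 0.10952626, 0.02      ]), ((592.5143432617188, 109.673828125), (34.45720291137695, 64.56356048583984), 84.96591186523438), array([273, 157,  13,  22, 248], dtype=int32))
(array([0.47645581, 0.26219009, 0.026     ]), ((476.2483215332031, 261.9217224121094), (29.433523178100586, 29.752256393432617), 89.72460174560547), array([223, 202,  11,  11,  97], dtype=int32))
(array([0.63422985, 0.2477598 , 0.034     ]), ((634.426513671875, 247.6534423828125), (57.07339096069336, 48.02703857421875), 44.72104263305664), array([222, 145,  20,  18, 271], dtype=int32))
```

```bash
python3 - <<'E'
from h import *
a=np.radians(-14.65);R=np.array([[np.cos(a),-np.sin(a)],[np.sin(a),np.cos(a)]])
sq=(np.array([[1,1],[1,-1],[-1,-1],[-1,1]])*.023)@R.T+[.4516,-.2704]
out=[]
for n,x0,y0 in(("top",388,193),("scene",214,225)):
    c=camera(n);k=11
    im=cv2.resize(c["img"][y0:y0+36,x0:x0+36,::-1],None,fx=k,fy=k,interpolation=cv2.INTER_CUBIC)
    K=np.array([[c["fx"],0,c["cx"]],[0,c["fy"],c["cy"]],[0,0,1]])
    for z,col in((.03,(0,0,255)),(.004,(0,255,255))):
        u=cv2.projectPoints(np.c_[sq,np.full(4,z)],cv2.Rodrigues(np.array(c["R"]))[0],np.array(c["t"]),K,np.array(c["dist"]))[0][:,0]
        cv2.polylines(im,[np.int32((u-[x0,y0]+.5)*k)],True,col,1)
    out.append(im)
cv2.imwrite("pics/hs.png",np.hstack(out))
E
```

```text
(no output)
```

View pics/hs.png

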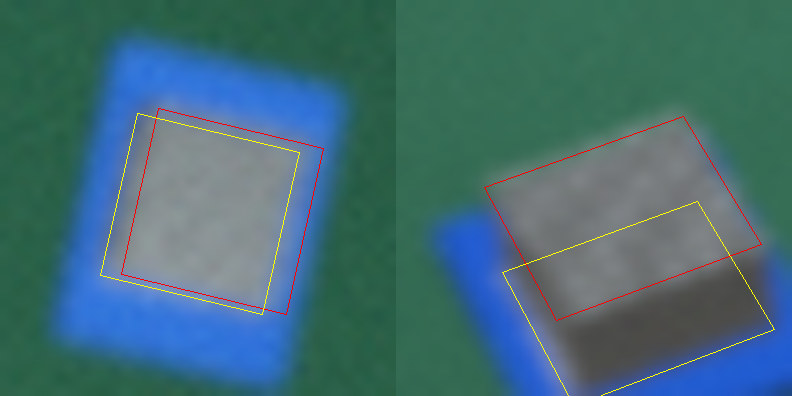

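The overlay shows the heatsink about 2–3 mm off toward +y: a white strip is visible at left of the top view, and the right edge is at x≈305 against the 323 expected. I mend it by regripping across the other pair of sides.

```bash
python3 -m handwheel '{"gripper":[1,1,1,1,1,1,1,1],"slide":[[0,0,0],[0,0,0],[0,0,0],[0,0,0],[0,0,0],[0,0,0],[0,0,0],[0,0,0]],"yaw":[0.06,0.08,0.038,0,0,0,0,0]}' | grep -E "pos|rot"
python3 -c "
from h import *
go(.4516,-.2704,165.3,-.0255)"
```

```text
ee_pos: [0.3155, -0.3636, 0.0773]
tcp_rot: [180.0, -0.0, 165.4]
turn rad 0.0010 slide x -108.0 y 124.7 z 102.8 yaw 165.36 -> 165.3 q6 -34.4
```

```bash
python3 -m handwheel '{"gripper":[1,1,1,1,1,1,1,1],"slide":[[-16,18,0],[-22,26,0],[-24,28,0],[-24,28,0],[-22,24.7,0],[0,0,15],[0,0,15],[0,0,0]],"yaw":[0,0,0,0,0,0,0,0]}' 30| grep -E "pos|rot"
python3 -m handwheel '{"gripper":[1,1],"slide":[[0,0,0],[0,0,0]],"yaw":[0,0]}'| grep -E "pos|rot"
python3 -c "
from h import *
go(.4516,-.2704,165.3,-.0255)"
```

```text
ee_pos: [0.4506, -0.2692, 0.0444]
tcp_rot: [179.9, -0.2, 165.4]
ee_pos: [0.4514, -0.2709, 0.048]
tcp_rot: [-180.0, 0.0, 165.3]
turn rad -0.0004 slide x -0.0 y 0.5 z 73.5 yaw 165.28 -> 165.3 q6 -16.2
```

```bash
python3 -m handwheel '{"gripper":[1,1,1,1,1,1,1,1],"slide":[[0,0.4,10],[0,0,20],[0,0,18],[0,0,14],[0,0,8],[0,0,3],[0,0,0],[0,0,0]],"yaw":[0,0,0,0,0,0,0,0]}' 25| grep -E "pos|rot"
python3 -m handwheel '{"gripper":[0.5,0.3,0.2,0.15,0.1,0.05,-0.2,-0.2],"slide":[[0,0,0],[0,0,0],[0,0,0],[0,0,0],[0,0,0],[0,0,0],[0,0,0],[0,0,0]],"yaw":[0,0,0,0,0,0,0,0]}' 25
python3 -c "
from h import *
go(.4516,-.2704,165.3,-.0255)"
```

```text
ee_pos: [0.4519, -0.2705, -0.0249]
tcp_rot: [-180.0, 0.1, 165.3]
time: 39.8
ee_pos: [0.4517, -0.2702, -0.0254]
tcp_rot: [-180.0, 0.0, 165.3]
wrist_force: [-1.0, 1.4, 5.0]
opening: 0.0451
grasp_force: 25.7
turn rad -0.0000 slide x 0.1 y -0.2 z 0.1 yaw 165.3 -> 165.3 q6 -16.2
```

Centred and gripped at the tile centre without lifting. I release, retreat and verify by numbers.

```bash
python3 -m handwheel '{"gripper":[0.12,0.3,0.6,1,1,1,1,1],"slide":[[0,0,0],[0,0,0],[0,0,0],[0,0,0],[0,0,0],[0,0,-15],[0,0,-30],[0,0,-35]],"yaw":[0,0,0,0,0,0,0,0]}' | grep -E "pos|wri"
python3 -m handwheel '{"gripper":[1,1,1,1,1,1,1,1],"slide":[[16,-18,-10],[22,-26,-10],[24,-28,0],[24,-28,0],[22,-25,0],[0,0,0],[0,0,0],[0,0,0]],"yaw":[0,0,0,0,0,0,0,0]}' | grep -E "pos|wri|open"
python3 - <<'E'
from h import *
T=camera("top");i=T["img"].astype(int);gr=(abs(i[:,:,2]-i[:,:,0])<40)&(abs(i[:,:,1]-i[:,:,0])<30)
o=np.zeros(gr.shape,np.uint8);o[199:226,393:420]=gr[199:226,393:420]
n,l,s,ce=cv2.connectedComponentsWithStats(o);k=1+s[1:,4].argmax();print(atz(T,[ce[k]],.03),s[k])
E
```

```text
ee_pos: [0.4502, -0.2693, 0.0533]
wrist_force: [0.9, -0.1, -0.1]
ee_pos: [0.3155, -0.3636, 0.0743]
wrist_force: [0.6, 0.1, 0.7]
opening: 0.0856
[[ 0.45243131 -0.26582801  0.03      ]] [398 204  17  16 203]
```

```bash
cat > fit.py <<'E'
from h import *
from scipy.optimize import minimize
def rect(w,h,c,a):
    a=np.radians(a);R=np.array([[np.cos(a),-np.sin(a)],[np.sin(a),np.cos(a)]]);return (np.array([[1,1],[1,-1],[-1,-1],[-1,1]])*[w/2,h/2])@R.T+c
def circ(d,c): t=np.linspace(0,2*np.pi,40)[:-1];return np.c_[np.cos(t),np.sin(t)]*d/2+c
def fit(cam,c0,ta,shape,white,zt,r=18,k=8):
    c=camera(cam);K=np.array([[c["fx"],0,c["cx"]],[0,c["fy"],c["cy"]],[0,0,1]]);rv=cv2.Rodrigues(np.array(c["R"]))[0]
    pj=lambda P,z:cv2.projectPoints(np.c_[P,np.full(len(P),z)],rv,np.array(c["t"]),K,np.array(c["dist"]))[0][:,0]
    u0=pj(np.array([c0]),.015)[0].round().astype(int)-r;n=2*r
    I=c["img"][u0[1]:u0[1]+n,u0[0]:u0[0]+n].reshape(-1,3).astype(float)
    def cost(p):
        tile=np.array(c0)+p[2:4]/1e3;ob=np.array(c0)+p[:2]/1e3
        L=np.zeros((n*k,n*k),np.uint8);q=lambda P:np.int32(np.round(((P-u0+.5)*k)*16))
        top=pj(shape(ob),zt);bot=pj(shape(ob),.004)
        for P,v in((pj(rect(.084,.064,tile,ta),.004),1),(pj(white(tile),.004),2)):cv2.fillPoly(L,[q(P)],v,shift=4)
        cv2.fillConvexPoly(L,cv2.convexHull(q(np.r_[top,bot])),3,shift=4);cv2.fillPoly(L,[q(top)],4,shift=4)
        A=np.stack([cv2.resize(cv2.GaussianBlur((L==v).astype(np.float32),(0,0),.8*k),(n,n),interpolation=cv2.INTER_AREA).ravel() for v in range(5)],1)
        x,*_=np.linalg.lstsq(A,I,rcond=None);return ((A@x-I)**2).mean()
    s=minimize(cost,[0,0,0,0],method="Nelder-Mead",options=dict(initial_simplex=np.r_[[[0,0,0,0]],3*np.eye(4)],xatol=.05,fatol=.01));return (s.x[:2]-s.x[2:]).round(2),s.x.round(2),round(s.fun,1)
if __name__=="__main__":
    for cam in("top","scene"):
        f=lambda c:rect(.046,.046,c,-14.65);print(cam,"hs",*fit(cam,(.4516,-.2704),-14.65,f,f,.03))
        f=lambda c:rect(.070,.040,c,-4.45);print("bat",*fit(cam,(.5932,.1104),-4.45,f,f,.02))
        f=lambda c:circ(.036,c);print("kn",*fit(cam,(.476,.265),3.97,f,f,.026))
E
python3 fit.py
```

```text
top hs [2.   2.25] [2.32 2.58 0.32 0.33] 20.8
bat [-0.69 -0.02] [0.05 0.1  0.74 0.12] 59.7
kn [ 0.89 -0.38] [ 1.5  -0.28  0.6   0.09] 26.5
scene hs [0.6  0.17] [-1.1   0.72 -1.7   0.55] 31.1
bat [-3.85  3.55] [-5.08  3.53 -1.22 -0.02] 62.8
kn [0.68 0.92] [-1.31  1.48 -1.99  0.56] 28.9
```

```bash
python3 -c "
from workcell import ticket;print(ticket.job_done())"
```

```text
the job is handed in; nothing more can be done
None
```

I set all four parts upright on their own tiles and handed in the job at about 41 s: by camera, speaker, knob and battery are within about 1.5 mm of centre and the heatsink within 2–3 mm (battery top view only; its scene-view fit disagreed), and the jar, spool and look-alikes were left alone.

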